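Index the bearing to the locking bolt and lock the table

ROBOT

A 6-joint arm with a two-finger parallel gripper is mounted at the origin on a cart in front of the work surface, level with it; the furniture and walls round the work are solid. World frame = base frame: x ahead of the robot, y to its left, z up, the work surface at z = 0. Lengths are in m, angles in rad, forces in N, time in s.
With the tool pointing down it reaches from about 0.4 to 0.825 m from the base axis. Payload 7 kg.
Tool frame: the origin (TCP) lies midway between the tips of the shut fingers; the grasp point (between the pads) lies 19 mm behind it; z points along the fingers, x is the direction in which the jaws open and shut, and the axes are right-handed (so a half turn about z gives the same grasp; the last joint's range is limited). The gripper opens to 88 mm and grips with 3 to 60 N. Pads are 19 mm wide; open, the fingers measure 130 mm over their backs; the gripper's body (78 mm by 193 mm) begins 47 mm behind the grasp point.
Start: joints at [1.591, 0.359, 0.012, 0, -1.224, -0.288], TCP at [0.179, 0.651, 0.227] pointing down, gripper open.
Joint ranges: [-3.07, 3.07], [-1.43, 2.12], [-1.02, 1.25], [-3.03, 1.67], [-3.05, -0], [-3.03, 3.03]. Speed limits (rad/s): [2.39, 2.39, 3.01, 3.14, 3.14, 3.14].

INTERFACE

Orientations are given as [roll, pitch, yaw] about the fixed x, y, z axes, in that order (R = Rz(yaw) Ry(pitch) Rx(roll)).
In Python, from station import arm, grab_frame, camera_params gives the robot as it stands.
- The arm moves only by the shell command python3 -m handwheel 'ROWS' [FORCE]. ROWS is JSON, a list that holds one entry, the list of rows, each a list of 5 numbers: the finger opening in m, from 0 to 0.0876, then the shift along the tool's x, y, z in m, then the turn about the tool's z in degrees. A call has 1 to 20 rows; each row is the pose to reach, as a shift and turn from the pose measured when the call began, along the tool's axes at that moment; what a row does not reach only later rows make up. A row lasts 1/12 s, in which the tool goes at most 41.7 mm and 7.16 degrees, less where a joint would pass 70% of its speed; a pose out of reach is approached as far as the arm can. A call with a gripper value outside its range is refused whole. The fingers move at their own pace and stop on an object; FORCE is the grip in N (left out, the last holds). Time passes only in rows, so rows that repeat a pose let the fingers close. It gives the time, the measured TCP pose, the force and the opening at its end, in the units of the state.
- arm.get_state(): the state, without advancing time (a new reading comes with each control period).
- grab_frame(name): name is "side" or "top"; returns the picture (384x512x3 uint8, blue, green, red); there is no depth.
- camera_params(name): a dict with "intrinsics" (3x3 intrinsics, pixels), "R" (3x3) and "t" (3): a world point X has camera coordinates R X + t. Camera axes: x right, y down, z forward; pixel columns grow to the right and rows downward; lengths in m; the calibration is good to about 2 mm. A picture is of the moment at which its call begins. camera_params takes no time and is no camera call.
- arm.job_done(): hands the job in, once; it reports no verdict.
The state is a dict: "t": time; "q": joint angles; "qd": joint speeds; "joint_efforts": joint torques, N m; "eef_pos": TCP position; "ee_rot": TCP orientation; "force": force on the tool from outside, world axes, zero at the start; "moment": the same for the moment, N m; "width": finger opening in m.
Only numpy, scipy, OpenCV 4.12 (cv2) and the standard library are available. Lean on these libraries where they do the work, as an engineer would, in place of code of your own. Each camera call takes 0.05 s, during which the arm holds its last target.

TASK

The ball bearing on the four-nest indexing table is the next to be greased. Push the table round (its upright pegs are there for that) until the nest with the bearing stands at the locking bolt, then push the bolt fully home into the rim notch there, so that the table is locked. The bearing must stay lying in its nest, and the grease barrel, the tape roll and the jar beside the table must be left where they are.

Things in the scene. Friction and masses are not known exactly. Their poses are not given: they have to be found in the camera images.
- index_base: Cast base of the indexing table, fixed on the bench; foot radius 132 mm over its lugs. Origin on the turning axis at bench level. Its -x axis points from the turning axis out to the locking bolt (to the robot's right and somewhat towards it); the bolt slides along this axis. The bolt's tongue and guide reach 199 mm out from the turning axis, are 62 mm wide and 59 mm high (the knob stands higher).
- dial: The round turntable plate: 230 mm in diameter, its top 52 mm above the bench. Origin on the turning axis at bench level. The bearing's nest lies in the direction of its -x axis, so it stands at the bolt when the yaws of the plate and the base agree. Turns about z without stops, freely both ways (0.08 N m of friction: it stops within a few degrees once no longer pushed). Four equal nests, four upright pegs between.
- bearing_nest (a point): Centre of the nest that holds the bearing, on the plate's top, 64 mm from the turning axis; turns with the plate. The four nests lie 90 degrees apart, each with three dowels 9 mm high round it, and outside each nest the rim has a tapered notch (29 mm wide at the rim, 14 mm deep).
- station (a point): Fixed point on the base where the centre of the bearing's nest must come: 64 mm from the turning axis towards the bolt, at the height of the plate's top.
- bearing_center (a point): Centre of the ball bearing (72 mm in diameter, 17 mm high, steel, loose), which lies flat in one nest; its top is 69 mm above the bench.
- peg_0 (a point): Middle of a black upright push peg on the plate (20 mm in diameter, from 52 to 114 mm above the bench, this point at 83 mm), 92 mm from the turning axis, 45 degrees counter-clockwise (from above) of the bearing's nest. The pegs are fixed to the plate: pushing one sideways turns the table.
- peg_1 (a point): The same on the next peg, 135 degrees counter-clockwise of the bearing's nest.
- peg_2 (a point): The same on the next peg, 225 degrees counter-clockwise of the bearing's nest.
- peg_3 (a point): The same on the last peg, 315 degrees counter-clockwise of the bearing's nest.
- bolt (a joint): Travel (m) of the flat locking bolt along the base's +x axis towards the turning axis: 0 drawn back, 0.018 fully home in a notch. Its tapered nose (13 mm wide at the tip) stops on the rim at about 0.0055 unless a notch is within about 4 degrees; going in, it centres the table. About 2.5 N of friction (up to 10 N while centring); stays where it is left.
- bolt_knob (a point): Middle of the black upright knob on the bolt (23 mm in diameter, from 62 to 108 mm above the bench, this point at 85 mm); 156 mm from the turning axis when the bolt is drawn back, 138 mm when home. Push it towards the turning axis from the outside.
- grease_barrel: Red and black grease gun barrel, 200 mm long and 50 mm thick, lying loose on the bench at the left of the table; origin at the middle of its underside.
- tape_roll: Roll of black tape, 102 mm in diameter and 24 mm high, lying loose on the bench at the right; origin at the middle of its underside.
- jar: Screw-lid jar with a blue lid, 66 mm in diameter and 93 mm high, standing loose on the bench at the right; origin at the middle of its underside.
Things that resemble listed ones, but are neither listed nor needed, are in the scene too. Leave any blue or brown look-alike of the part that bears bearing_center alone.

How it is judged:
By the outcome, as a careful person would: the job done as asked, in the order asked, and still so for the second after the job is handed in, with the robot touching nothing.
It also fails if it takes over 58 s, if anything falls off the work surface, if the arm or the gripper's body presses on something with over 40 N, if the wrist force passes 120 N, or if a joint passes its speed limit or range.

## Working session

There is one attempt and no reset: what is moved stays moved. The work goes in short steps, Python scripts to look and compute and a shell command to move; the robot and the scene stay as the last step left them, time stands still between calls to the robot, and variables do not carry over. Pictures are saved under pics/ and viewed, and the job is handed in when it is done.

```bash
mkdir -p pics; python3 - <<'E'
from station import arm, grab_frame, camera_params
import cv2
for n in("side","top"):
    f=grab_frame(n); cv2.imwrite(f"pics/{n}0.png",f)
    p=camera_params(n); print(n,p)
s=arm.get_state(); print(s)
E
```

```text
side {'intrinsics': array([[491.00062592,   0.        , 255.54938928],
       [  0.        , 491.00062592, 195.29658662],
       [  0.        ,   0.        ,   1.        ]]), 'R': array([[ 0.96394469, -0.26600944, -0.00704307],
       [-0.16996477, -0.59510871, -0.78546649],
       [ 0.20475011,  0.75834332, -0.61886412]]), 't': array([-0.56076712,  0.16295139,  1.46550487])}
top {'intrinsics': array([[370.87510556,   0.        , 255.83137814],
       [  0.        , 370.87510556, 192.97122873],
       [  0.        ,   0.        ,   1.        ]]), 'R': array([[ 0.02523574, -0.99926228,  0.02894907],
       [-0.98037051, -0.03040225, -0.19480595],
       [ 0.19554236, -0.02346474, -0.9804145 ]]), 't': array([-0.02599876,  0.56648179,  1.1464969 ])}
{'t': 0.1, 'q': array([ 1.59108467e+00,  3.59330819e-01,  1.11828158e-02, -3.13180379e-04,
       -1.22409906e+00, -2.88124893e-01]), 'qd': array([-0.00061301, -0.00215308,  0.00246435,  0.00098027, -0.00120477,
       -0.0007349 ]), 'joint_efforts': array([-1.44786747e-03, -5.84162128e+01,  2.93752402e+01,  7.01555774e+00,
        1.01444384e-02, -4.80595770e-05]), 'eef_pos': array([0.17852821, 0.65052496, 0.22571955]), 'ee_rot': array([-3.14146267e+00, -1.47459897e-03, -1.83873960e+00]), 'force': array([ 0.81591768, -0.38398487, -0.2786457 ]), 'moment': array([ 0.00745534, -0.01993492,  0.01703356]), 'width': 0.08778000749714147}
```

View pics/top0.png

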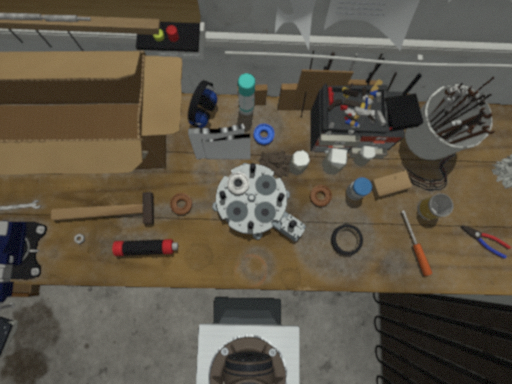

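View pics/side0.png

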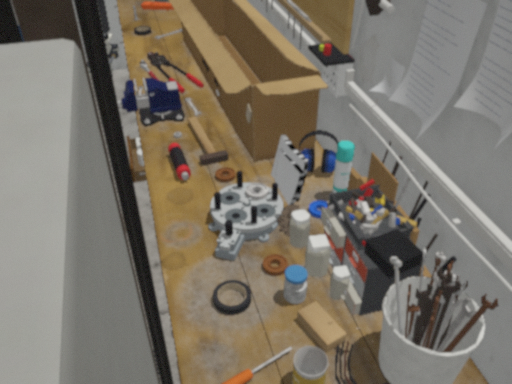

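```bash
python3 - <<'E'
import cv2, numpy as np
a=cv2.imread("pics/top0.png")[150:260,195:325]; b=cv2.imread("pics/side0.png")[165:270,190:300]
cv2.imwrite("pics/topc.png",cv2.resize(a,None,fx=6,fy=5.4545*1.1,interpolation=cv2.INTER_CUBIC)[:600])
cv2.imwrite("pics/topc.png",cv2.resize(a,None,fx=5,fy=5,interpolation=cv2.INTER_CUBIC))
cv2.imwrite("pics/sidec.png",cv2.resize(b,None,fx=5,fy=5,interpolation=cv2.INTER_CUBIC))
E
```

```text
(no output)
```

View pics/topc.png

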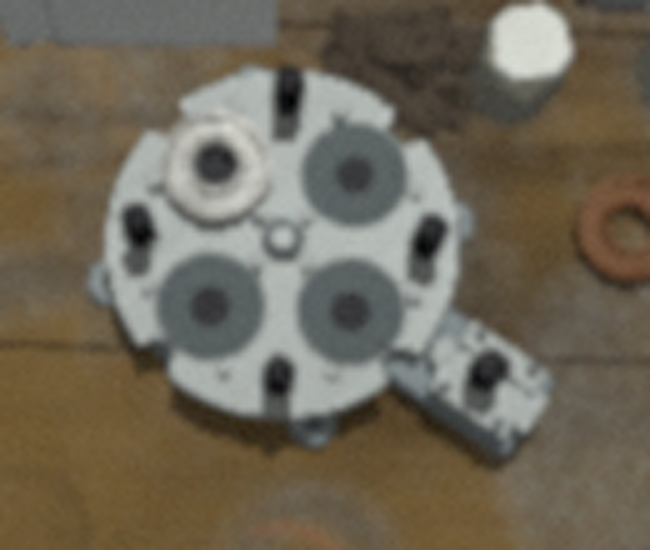

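View pics/sidec.png

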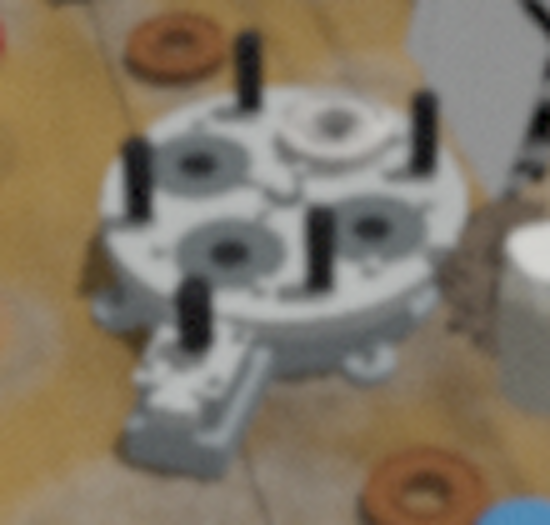

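```bash
cat > h.py <<'E'
import numpy as np, cv2
from station import camera_params
P={n:camera_params(n) for n in("side","top")}
def ray(n,uv):
    p=P[n]; d=p["R"].T@np.linalg.inv(p["intrinsics"])@np.array([uv[0],uv[1],1.]); c=-p["R"].T@p["t"]; return c,d
def onz(n,uv,z):
    c,d=ray(n,uv); return c+d*(z-c[2])/d[2]
def proj(n,X):
    p=P[n]; x=p["intrinsics"]@(p["R"]@np.asarray(X)+p["t"]); return x[:2]/x[2]
def tri(a,b):
    A=[];B=[]
    c1,d1=ray("top",a);c2,d2=ray("side",b)
    s=np.linalg.lstsq(np.c_[d1,-d2],c2-c1,rcond=None)[0]
    p,q=c1+s[0]*d1,c2+s[1]*d2
    return (p+q)/2,np.linalg.norm(p-q)
E
python3 - <<'E'
from h import *
T=lambda x,y:((x+.5)/5-.5+195,(y+.5)/5-.5+150)
S=lambda x,y:((x+.5)/5-.5+190,(y+.5)/5-.5+165)
top=dict(N=(289,76),E=(431,226),W=(137,214),S=(278,366),knob=(494,360))
side=dict(N=(425,97),E=(321,213),W=(249,40),S=(137,143),knob=(194,283))
for k in top:
    z=.108 if k=="knob" else .114
    print(k,tri(T(*top[k]),S(*side[k])),onz("top",T(*top[k]),z),onz("side",S(*side[k]),z))
print("bearing",onz("top",T(217,165),.069),onz("side",S(335,125),.069))
P4=np.mean([onz("top",T(*top[k]),.114)[:2] for k in"NESW"],0);print("centre",P4)
P5=np.mean([onz("side",S(*side[k]),.114)[:2] for k in"NESW"],0);print("centre",P5)
for c in(P4,P5):
  for n,m,f in(("top",top,T),("side",side,S)):
    for k in m:
        d=onz(n,f(*m[k]),.108 if k=="knob" else .114)[:2]-c; print(n,k,np.hypot(*d),np.degrees(np.arctan2(d[1],d[0])))
for nm,q in(("jar lid",(361,187)),("ringbrown",(320,196)),("white1",(301,159)),("tape",(347,240)),("white2",(337,156))): print(nm,onz("top",q,.09 if 'j' in nm or 'w' in nm else .02))
E
```

```text
N (array([0.64582471, 0.00430401, 0.10951538]), np.float64(0.0007740066888088182)) [0.64497204 0.00432033 0.114     ] [ 0.64357538 -0.00147338  0.114     ]
E (array([ 0.5532475 , -0.08641143,  0.10854601]), np.float64(0.00019350341100249675)) [ 0.55207785 -0.08589507  0.114     ] [ 0.55166185 -0.092766    0.114     ]
W (array([0.55503891, 0.09583792, 0.10806525]), np.float64(0.0002797548465569776)) [0.55400492 0.0954188  0.114     ] [0.55305021 0.08771573 0.114     ]
S (array([0.46270347, 0.00605721, 0.11097125]), np.float64(0.0006677957962431728)) [0.46268523 0.00606508 0.114     ] [0.46172527 0.00218182 0.114     ]
knob (array([ 0.46919017, -0.12598392,  0.10789269]), np.float64(0.0033431435505931516)) [ 0.47085659 -0.12612048  0.108     ] [ 0.46746702 -0.12622898  0.108     ]
bearing [0.59667767 0.04851722 0.069     ] [0.59756923 0.0428363  0.069     ]
centre [0.55343501 0.00497729]
centre [ 0.55250318 -0.00108546]
top N 0.09153938416744696 -0.4112001653308629
top E 0.09088249210865007 -90.85563528149268
top W 0.09044331255747975 89.63896217845397
top S 0.09075629549201804 179.313
[... 280 characters left out ...]
23331687560767
top N 0.09262673415554795 3.3457411672396016
top E 0.08481068030335091 -90.28734118766756
top W 0.0965159452619266 89.10847280895608
top S 0.09010212996728928 175.4481984201048
top knob 0.14933158055088458 -123.14412526217905
side N 0.09107302765772718 -0.24405069473802207
side E 0.09168440445781982 -90.52577286688646
side W 0.0888028745014468 89.64705076594578
side S 0.09083668666700438 177.93870040991632
side knob 0.1513011899327598 -124.19646178210805
jar lid [ 0.59001052 -0.34385096  0.09      ]
ringbrown [ 0.5567604  -0.21229781  0.09      ]
white1 [ 0.67621203 -0.15186333  0.09      ]
tape [ 0.42610698 -0.31420512  0.02      ]
white2 [ 0.69024507 -0.26869976  0.09      ]
```

```bash
python3 - <<'E'
from h import *
for nm,uv,z in(("box front bottom",(140,172),0.),("box front top",(140,160),.2),("flap",(180,130),.2),("panel bottom",(200,158),.0),("panel bottom",(250,158),0.),("hammer head",(148,210),.04),("vise",(40,232),.1)): print(nm,onz("top",uv,z).round(3))
# panel top height from side: top corner (283,137), top view top edge (192,128)..(249,128)
print(tri((194,129),(283,138)),tri((249,125),(303,165)))
print(tri((181,60),(325,85)), tri((181,133),(247,155)))
# tool shift for current pose
x=np.array([np.cos(-1.83874),np.sin(-1.83874),0]);z=np.array([0,0,-1.]);y=np.cross(z,x)
for g in((.42,.22),(.592,-.079)):
    d=np.array([g[0]-.1785,g[1]-.6505,0]);print(g,d@x,d@y)
E
```

```text
box front bottom [ 0.639  0.385 -0.   ]
box front top [0.624 0.328 0.2  ]
flap [0.719 0.22  0.2  ]
panel bottom [0.695 0.184 0.   ]
panel bottom [0.701 0.012 0.   ]
hammer head [0.503 0.336 0.04 ]
vise [0.418 0.637 0.1  ]
(array([0.73540134, 0.18662781, 0.15602195]), np.float64(0.00968439404353164)) (array([0.7507353 , 0.01957809, 0.1553028 ]), np.float64(0.017208439537411))
(array([0.87527384, 0.20708886, 0.31905065]), np.float64(0.002923929097389398)) (array([0.67656993, 0.23119751, 0.10124008]), np.float64(0.13096833932276333))
(0.42, 0.22) 0.35120172250247084 -0.3468571033023506
(0.592, -0.079) 0.5939957728062696 -0.5918796515240936
```

```bash
python3 -m handwheel '[[[0,0.03,-0.03,0,0],[0,0.06,-0.06,0,0],[0,0.088,-0.088,0,-2],[0,0.117,-0.116,0,-4],[0,0.146,-0.145,0,-6],[0,0.175,-0.174,0,-8],[0,0.204,-0.203,0,-10],[0,0.233,-0.232,0,-12],[0,0.262,-0.261,0,-14],[0,0.291,-0.290,0,-15.3],[0,0.32,-0.318,0,-15.3],[0,0.35,-0.347,0,-15.3],[0,0.379,-0.376,0,-15.3],[0,0.408,-0.405,0,-15.3],[0,0.437,-0.434,0,-15.3],[0,0.466,-0.464,0,-15.3],[0,0.5,-0.497,0,-15.3],[0,0.53,-0.527,0,-15.3],[0,0.56,-0.557,0,-15.3],[0,0.594,-0.592,0,-15.3]]]'; python3 - <<'E'
from station import arm
s=arm.get_state();print(s["q"],s["qd"],s["eef_pos"],s["ee_rot"])
E
```

```text
t: 1.77
eef_pos: [0.5853, -0.0687, 0.2264]
ee_rot: [3.141, -0.001, -1.572]
force: [1.4, 0.4, -0.4]
width: 0.0004
[ 2.15469987e-01  2.19177532e-01 -1.83667911e-01  1.31200650e-03
 -1.16879722e+00  1.35385046e+00] [-0.87231905  0.4865485   0.6261021   0.00136002 -0.13315693  0.87169738] [ 0.58529525 -0.06870505  0.22644997] [ 3.14102565e+00 -1.36092583e-03 -1.57175797e+00]
```

```bash
python3 -m handwheel '[[[0,0.01,-0.007,0,0],[0,0.01,-0.007,0,0],[0,0.01,-0.007,0.03,0],[0,0.01,-0.007,0.06,0],[0,0.01,-0.007,0.08,0],[0,0.01,-0.007,0.08,0],[0,0.01,-0.007,0.08,0]]]'; python3 - <<'E'
from station import arm,grab_frame
import cv2
for n,(u,v) in(("top",(180,120)),("side",(170,100))):
    f=grab_frame(n)[v:v+150,u:u+180]; cv2.imwrite(f"pics/{n}1.png",cv2.resize(f,None,fx=4,fy=4,interpolation=cv2.INTER_CUBIC))
E
```

```text
t: 2.35
eef_pos: [0.5914, -0.0785, 0.1459]
ee_rot: [3.138, -0.002, -1.571]
force: [1.1, 1.2, 0.1]
width: 0.0005
```

View pics/top1.png

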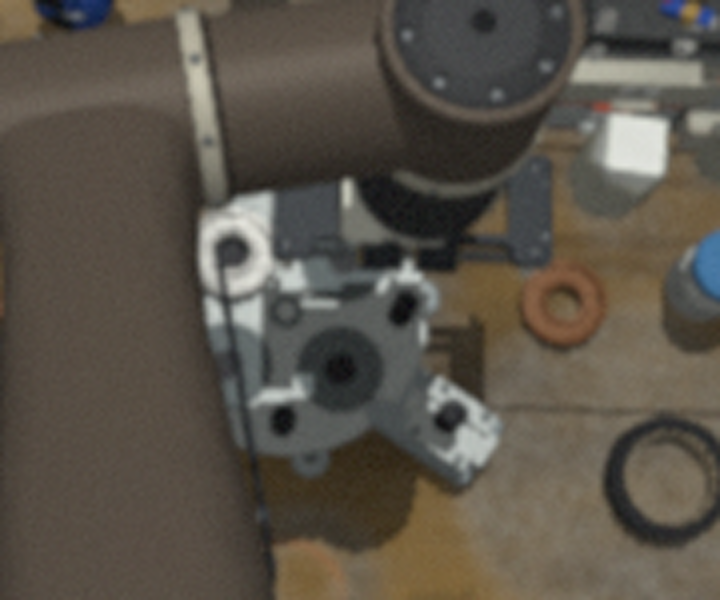

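View pics/side1.png

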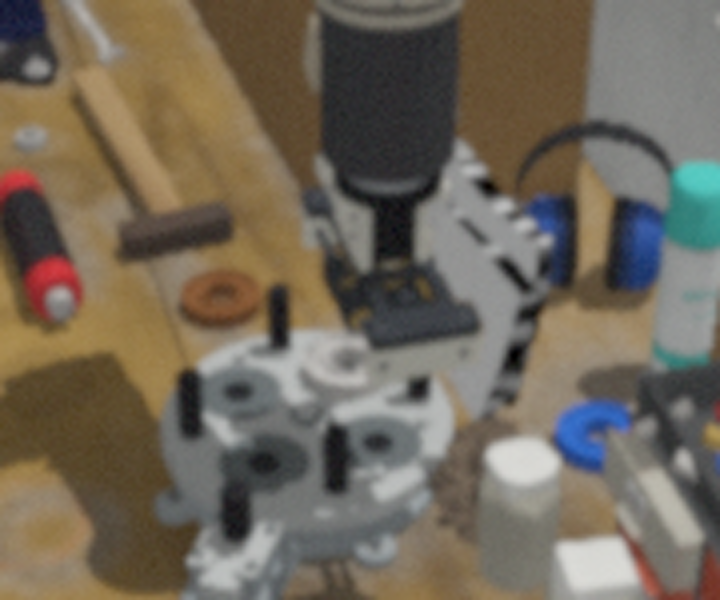

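```bash
python3 - <<'E'
from h import *
for p in((.591,-.0785,.146),(.591,-.0785,.212),(.591,.02,.212),(.591,-.175,.212)):
  print(p,(proj("side",p)-[170,100])*4,(proj("top",p)-[180,120])*4)
E
```

```text
(0.591, -0.0785, 0.146) [381.53923568 373.72221205] [398.07803929 240.29922237]
(0.591, -0.0785, 0.212) [382.03641869 300.5587567 ] [406.56775411 219.0772289 ]
(0.591, 0.02, 0.212) [345.01687578 226.36278427] [268.22466813 214.70159652]
(0.591, -0.175, 0.212) [422.35931706 381.37543948] [541.51586504 223.34548212]
```

```bash
python3 -m handwheel '[[[0,0,0,0.03,0],[0,0,0,0.06,0],[0,0,0,0.06,0],[0,0,0,0.06,0],[0,0,0,0.06,0]]]'; python3 - <<'E'
from station import arm,grab_frame
import cv2,numpy as np
for n,(u,v) in(("side",(190,120)),):
    f=grab_frame(n)[v:v+150,u:u+150]; cv2.imwrite(f"pics/{n}2.png",cv2.resize(f,None,fx=4,fy=4,interpolation=cv2.INTER_CUBIC))
c=np.array([.5535,.004])
p0=np.array(arm.get_state()["eef_pos"])
print(p0)
for a in range(-65,-241,-5):
    r=.092; g=c+r*np.array([np.cos(np.radians(a)),np.sin(np.radians(a))]); d=g-p0[:2]; print(a,"tool x %.3f y %.3f"%(-d[1],-d[0]))
E
```

```text
t: 2.87
eef_pos: [0.5947, -0.0783, 0.0904]
ee_rot: [-3.138, -0.002, -1.57]
force: [0.4, -0.4, 1.0]
width: 0.0006
[ 0.59491278 -0.07830023  0.09069561]
-65 tool x 0.001 y 0.003
-70 tool x 0.004 y 0.010
-75 tool x 0.007 y 0.018
-80 tool x 0.008 y 0.025
-85 tool x 0.009 y 0.033
-90 tool x 0.010 y 0.041
-95 tool x 0.009 y 0.049
-100 tool x 0.008 y 0.057
-105 tool x 0.007 y 0.065
-110 tool x 0.004 y 0.073
-115 tool x 0.001 y 0.080
-120 tool x -0.003 y 0.087
-125 tool x -0.007 y 0.094
-130 tool x -0.012 y 0.101
-135 tool x -0.017 y 0.106
-140 tool x -0.023 y 0.112
-145 tool x -0.030 y 0.117
-150 tool x -0.036 y 0.121
-155 tool x -0.043 y 0.125
-160 tool x -0.051 y 0.128
-165 tool x -0.058 y 0.130
-170 tool x -0.066 y 0.132
-175 tool x -0.074 y 0.133
-180 tool x -0.082 y 0.133
-185 tool x -0.090 y 0.133
-190 tool x -0.098 y 0.132
-195 tool x -0.106 y 0.130
-200 tool x -0.114 y 0.128
-205 tool x -0.121 y 0.125
-210 tool x -0.128 y 0.121
-215 tool x -0.135 y 0.117
-220 tool x -0.141 y 0.112
-225 tool x -0.147 y 0.106
-230 tool x -0.153 y 0.101
-235 tool x -0.158 y 0.094
-240 tool x -0.162 y 0.087
```

View pics/side2.png

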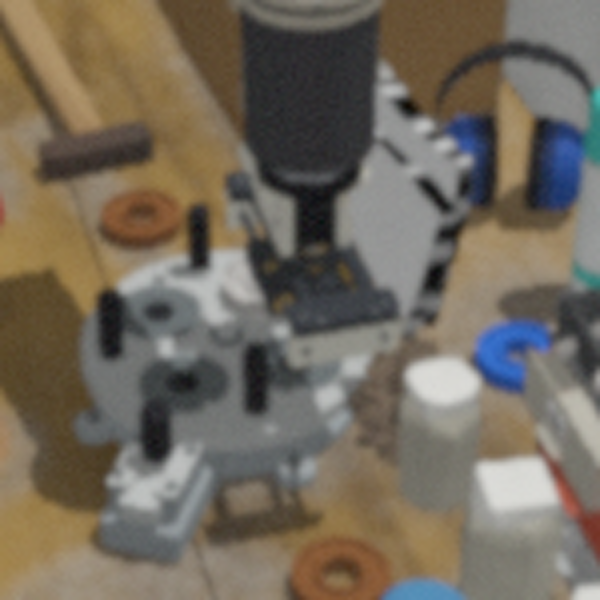

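```bash
python3 -m handwheel '[[[0,0.004,0.010,0,0],[0,0.007,0.018,0,0],[0,0.008,0.025,0,0],[0,0.009,0.033,0,0],[0,0.010,0.041,0,0],[0,0.009,0.049,0,0],[0,0.008,0.057,0,0],[0,0.007,0.065,0,0],[0,0.004,0.073,0,0],[0,0.001,0.080,0,0],[0,-0.003,0.087,0,0],[0,-0.007,0.094,0,0],[0,-0.012,0.101,0,0],[0,-0.017,0.106,0,0],[0,-0.023,0.112,0,0],[0,-0.03,0.117,0,0],[0,-0.036,0.121,0,0],[0,-0.036,0.121,0,0]]]'; cat > look.py <<'E'
from station import arm,grab_frame
import cv2,numpy as np,sys
k=sys.argv[1]
f=grab_frame("side"); cv2.imwrite(f"pics/side{k}.png",cv2.resize(f[150:275,180:310],None,fx=4,fy=4,interpolation=cv2.INTER_CUBIC))
f=grab_frame("top"); cv2.imwrite(f"pics/top{k}.png",cv2.resize(f[150:260,195:325],None,fx=5,fy=5,interpolation=cv2.INTER_CUBIC))
c=np.array([.5535,.004]);s=arm.get_state();d=s["eef_pos"][:2]-c
print(s["t"],s["eef_pos"],s["force"],np.hypot(*d),np.degrees(np.arctan2(d[1],d[0])))
for a in range(-150,-256,-5):
    g=c+.092*np.array([np.cos(np.radians(a)),np.sin(np.radians(a))]); e=g-s["eef_pos"][:2]; print(a,"x %.3f y %.3f"%(-e[1],-e[0]),end="; ")
E
python3 look.py 3
```

```text
t: 4.42
eef_pos: [0.4726, -0.0416, 0.0899]
ee_rot: [-3.138, -0.002, -1.569]
force: [0.0, 0.8, 0.1]
width: 0.0004
4.5167 [ 0.47365051 -0.04206441  0.09001755] [ 0.32639079 -0.09117889 -0.279254  ] 0.09218389745045884 -150.0197608808415
-150 x -0.000 y -0.000; -155 x -0.007 y 0.004; -160 x -0.015 y 0.007; -165 x -0.022 y 0.009; -170 x -0.030 y 0.011; -175 x -0.038 y 0.012; -180 x -0.046 y 0.012; -185 x -0.054 y 0.012; -190 x -0.062 y 0.011; -195 x -0.070 y 0.009; -200 x -0.078 y 0.007; -205 x -0.085 y 0.004; -210 x -0.092 y -0.000; -215 x -0.099 y -0.004; -220 x -0.105 y -0.009; -225 x -0.111 y -0.015; -230 x -0.117 y -0.021; -235 x -0.121 y -0.027; -240 x -0.126 y -0.034; -245 x -0.129 y -0.041; -250 x -0.133 y -0.048; -255 x -0.135 y -0.056;
```

View pics/side3.png

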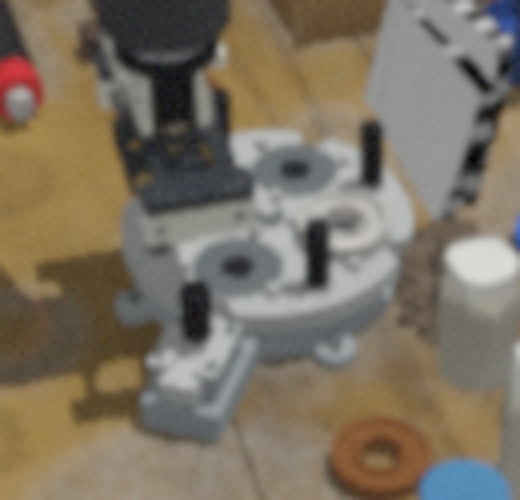

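View pics/top3.png

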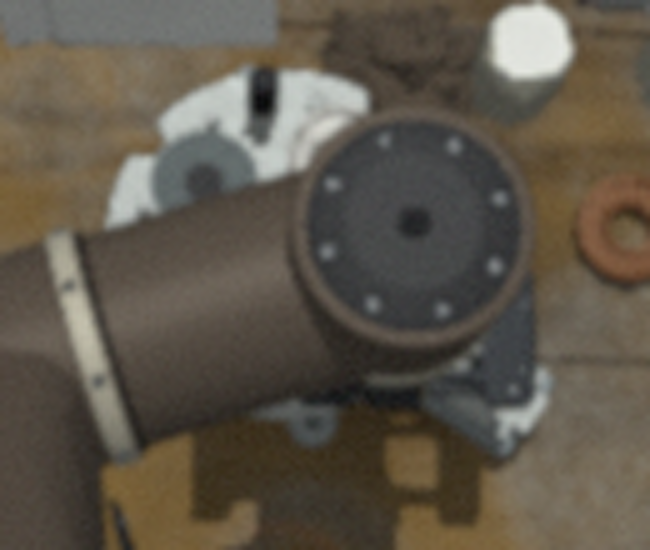

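```bash
python3 -m handwheel '[[[0,-0.007,0.004,0,0],[0,-0.015,0.007,0,0],[0,-0.022,0.009,0,0],[0,-0.03,0.011,0,0],[0,-0.038,0.012,0,0],[0,-0.046,0.012,0,0],[0,-0.054,0.012,0,0],[0,-0.062,0.011,0,0],[0,-0.070,0.009,0,0],[0,-0.078,0.007,0,0],[0,-0.085,0.004,0,0],[0,-0.092,0,0,0],[0,-0.096,-0.002,0,0],[0,-0.099,-0.004,0,0],[0,-0.102,-0.0065,0,0],[0,-0.105,-0.009,0,0],[0,-0.108,-0.012,0,0],[0,-0.111,-0.015,0,0],[0,-0.111,-0.015,0,0]]]'; python3 look.py 4
```

```text
t: 6.1
eef_pos: [0.4893, 0.0695, 0.09]
ee_rot: [-3.136, -0.001, -1.569]
force: [0.3, -0.2, -0.8]
width: 0.0004
6.2 [0.48875527 0.069147   0.08992844] [-0.82947556 -0.60544489 -0.196168  ] 0.0918477650458793 134.8225571087149
-150 x 0.111 y 0.015; -155 x 0.104 y 0.019; -160 x 0.097 y 0.022; -165 x 0.089 y 0.024; -170 x 0.081 y 0.026; -175 x 0.073 y 0.027; -180 x 0.065 y 0.027; -185 x 0.057 y 0.027; -190 x 0.049 y 0.026; -195 x 0.041 y 0.024; -200 x 0.034 y 0.022; -205 x 0.026 y 0.019; -210 x 0.019 y 0.015; -215 x 0.012 y 0.011; -220 x 0.006 y 0.006; -225 x 0.000 y 0.000; -230 x -0.005 y -0.006; -235 x -0.010 y -0.012; -240 x -0.015 y -0.019; -245 x -0.018 y -0.026; -250 x -0.021 y -0.033; -255 x -0.024 y -0.041;
```

View pics/side4.png

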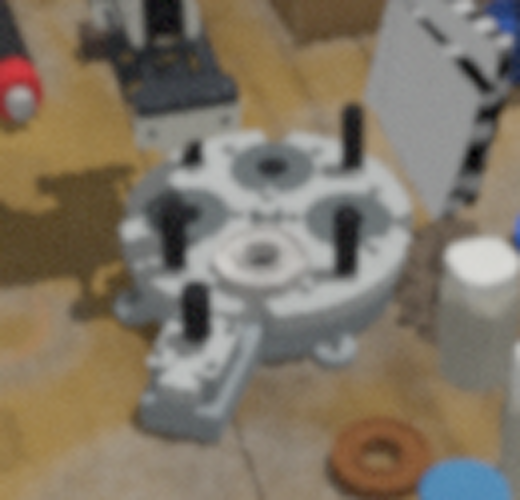

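View pics/top4.png

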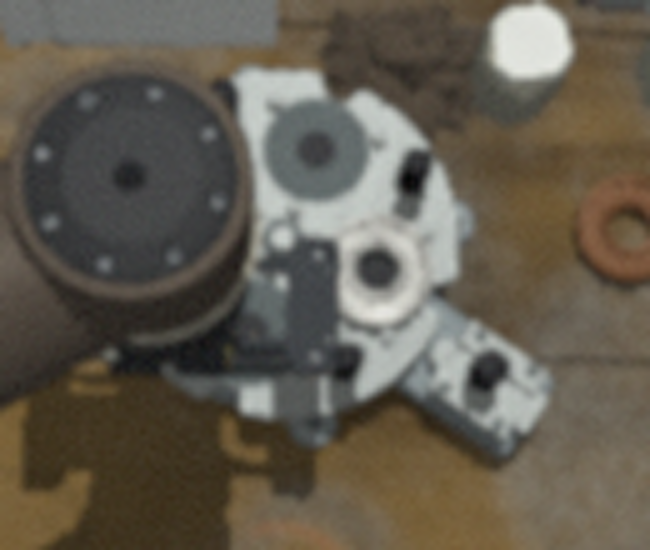

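```bash
cat > ang.py <<'E'
from h import *
T=lambda x,y:((x+.5)/5-.5+195,(y+.5)/5-.5+150)
S=lambda x,y:((x+.5)/4-.5+180,(y+.5)/4-.5+150)
CT=np.array([.5534,.005]);CS=np.array([.5525,-.0011])
def a(n,xy,z):
    d=onz(n,(T if n=="top" else S)(*xy),z)[:2]-(CT if n=="top" else CS); return round(float(np.hypot(*d)),4),round(float(np.degrees(np.arctan2(d[1],d[0]))),1)
E
python3 - <<'E'
from ang import *
print("bearing",a("top",(380,272),.069),a("side",(263,252),.069))
print("pegs",a("top",(416,162),.114),a("side",(348,213),.114),a("side",(174,201),.114),a("side",(352,112),.114), a("top",(346,358),.114))
print("knob",a("top",(494,360),.108),a("side",(196,290),.108))
E
```

```text
bearing (0.067, -110.4) (0.0598, -107.8)
pegs (0.0899, -64.4) (0.0923, -63.7) (0.0866, -157.2) (0.0883, 25.3) (0.0937, -154.6)
knob (0.1549, -122.2) (0.1548, -123.4)
```

```bash
python3 -m handwheel '[[[0,-0.002,-0.0025,0,0],[0,-0.004,-0.005,0,0],[0,-0.006,-0.0075,0,0],[0,-0.008,-0.0095,0,0],[0,-0.01,-0.012,0,0],[0,-0.012,-0.0145,0,0],[0,-0.013,-0.0165,0,0],[0,-0.013,-0.0165,0,0],[0,-0.013,-0.0165,0,0]]]'; python3 look.py 5 
```

```text
t: 6.95
eef_pos: [0.5055, 0.0824, 0.09]
ee_rot: [-3.136, -0.001, -1.569]
force: [-0.5, 0.2, 0.3]
width: 0.0004
7.05 [0.50530612 0.08221495 0.09000934] [-0.81742901  0.74573238  0.46263892] 0.09187071837985929 121.64021944638226
-150 x 0.124 y 0.031; -155 x 0.117 y 0.035; -160 x 0.110 y 0.038; -165 x 0.102 y 0.041; -170 x 0.094 y 0.042; -175 x 0.086 y 0.043; -180 x 0.078 y 0.044; -185 x 0.070 y 0.043; -190 x 0.062 y 0.042; -195 x 0.054 y 0.041; -200 x 0.047 y 0.038; -205 x 0.039 y 0.035; -210 x 0.032 y 0.031; -215 x 0.025 y 0.027; -220 x 0.019 y 0.022; -225 x 0.013 y 0.017; -230 x 0.008 y 0.011; -235 x 0.003 y 0.005; -240 x -0.001 y -0.002; -245 x -0.005 y -0.009; -250 x -0.008 y -0.017; -255 x -0.011 y -0.024;
```

View pics/side5.png

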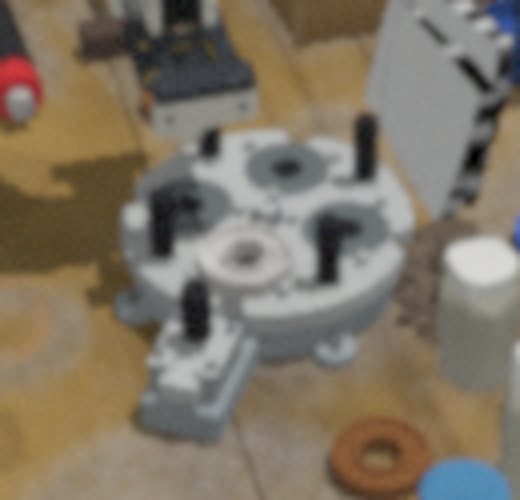

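View pics/top5.png

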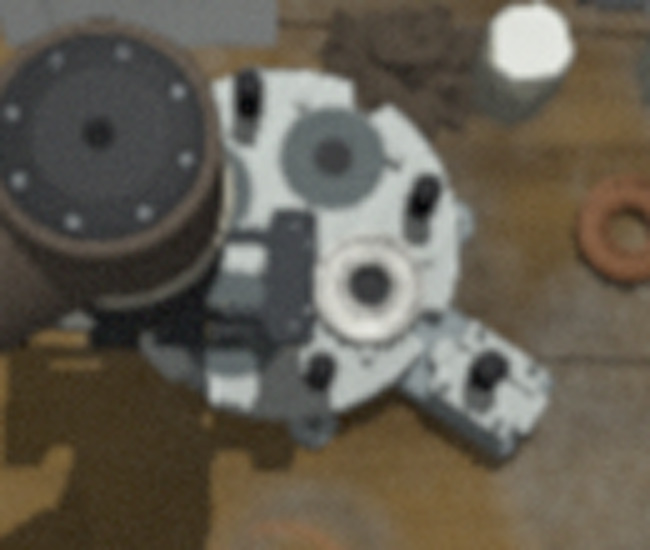

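```bash
python3 - <<'E'
from ang import *
print("bearing",a("top",(370,286),.069),a("side",(245,253),.069))
print("pegs",a("top",(426,185),.114),a("side",(330,222),.114),a("side",(163,193),.114),a("side",(366,121),.114), a("top",(321,364),.114),a("top",(249,80),.114))
E
```

```text
bearing (0.0653, -120.0) (0.0629, -120.2)
pegs (0.0908, -74.4) (0.0927, -74.2) (0.0885, -165.7) (0.09, 15.0) (0.0922, -164.3) (0.0914, 15.4)
```

```bash
python3 -m handwheel '[[[0,-0.0005,-0.001,0,0],[0,-0.001,-0.002,0,0],[0,-0.0015,-0.003,0,0],[0,-0.002,-0.004,0,0],[0,-0.0025,-0.0045,0,0],[0,-0.0025,-0.0045,0,0],[0,-0.0025,-0.0045,0,0]]]'; python3 look.py 6 |head -1
```

```text
t: 7.63
eef_pos: [0.5099, 0.0848, 0.09]
ee_rot: [-3.136, -0.001, -1.569]
force: [-1.0, -0.1, -0.0]
width: 0.0004
7.7333 [0.50994196 0.08481712 0.09008593] [-0.21368932  0.01895612  0.05419427] 0.0918080102234789 118.32335650471128
```

View pics/side6.png

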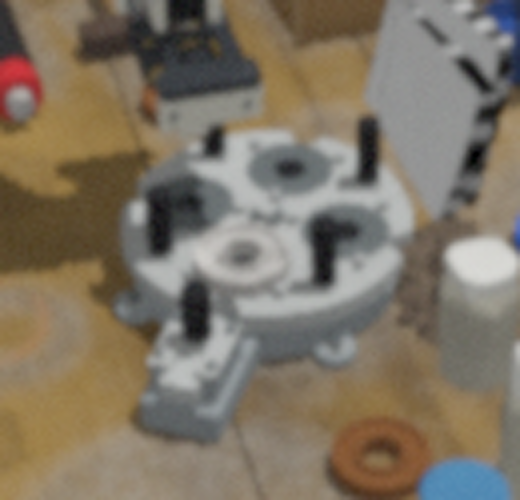

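View pics/top6.png

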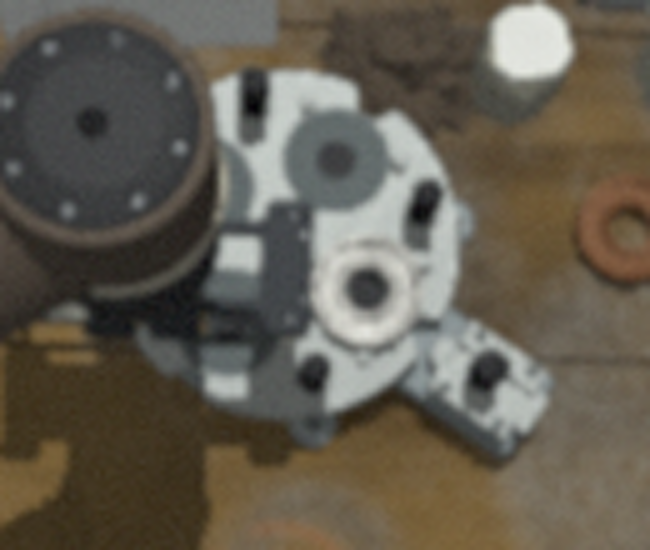

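```bash
python3 - <<'E'
from ang import *
print("bearing",a("top",(366,289),.069),a("side",(241,255),.069))
print("pegs",a("top",(428,190),.114),a("side",(324,226),.114),a("side",(159,192),.114),a("side",(369,123),.114), a("top",(314,365),.114),a("top",(255,79),.114))
E
```

```text
bearing (0.0642, -122.7) (0.066, -122.2)
pegs (0.0913, -76.5) (0.0945, -77.9) (0.0906, -167.3) (0.0907, 12.8) (0.0919, -166.9) (0.0913, 13.0)
```

```bash
python3 -m handwheel '[[[0,0,0.005,0,0],[0,0,0.012,0,0],[0,0,0.012,-0.02,0],[0,0,0.012,-0.05,0],[0,0,0.012,-0.08,0],[0,0.01,0.017,-0.10,0],[0,0.035,0.022,-0.10,4],[0,0.065,0.028,-0.10,8],[0,0.095,0.034,-0.10,12],[0,0.125,0.04,-0.10,16],[0,0.155,0.047,-0.10,20],[0,0.185,0.054,-0.10,24],[0,0.215,0.061,-0.10,28],[0,0.24,0.068,-0.10,32.8],[0,0.255,0.071,-0.10,32.8],[0,0.262,0.073,-0.10,32.8],[0,0.262,0.073,-0.10,32.8],[0,0.262,0.073,-0.10,32.8]]]'; python3 look.py 7|head -1
```

```text
t: 9.23
eef_pos: [0.4365, -0.177, 0.1899]
ee_rot: [-3.136, 0.002, -2.142]
force: [0.2, 0.6, -1.2]
width: 0.0005
9.3333 [ 0.43693212 -0.17644286  0.18997067] [-0.55634093 -0.06526548  0.48098368] 0.21482015240773458 -122.86286235087951
```

View pics/side7.png

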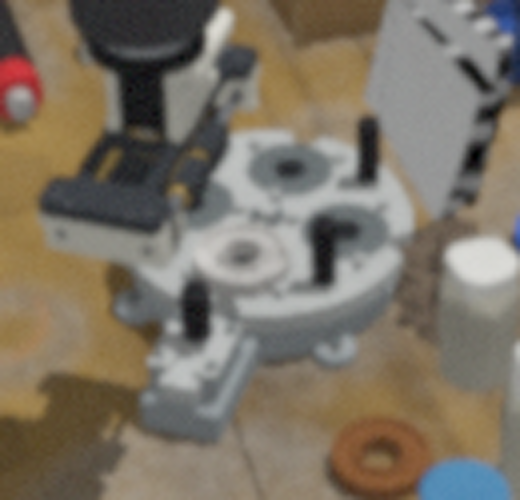

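View pics/top7.png

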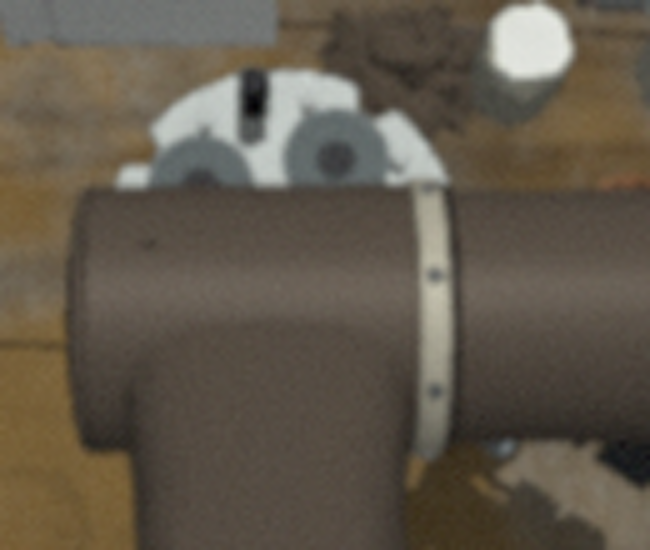

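```bash
python3 -m handwheel '[[[0,0,0,0.025,0],[0,0,0,0.05,0],[0,0,0,0.075,0],[0,0,0,0.095,0],[0,0,0,0.103,0],[0,0,0,0.103,0],[0,0,0,0.103,0]]]'; python3 look.py 8|head -1
```

```text
t: 9.92
eef_pos: [0.438, -0.1761, 0.0874]
ee_rot: [-3.136, 0.002, -2.139]
force: [-0.1, -0.5, 1.0]
width: 0.0004
10.0167 [ 0.43864387 -0.17635318  0.08823765] [ 0.73710688  0.60463494 -0.26894704] 0.2138204883831514 -122.49061813528184
```

View pics/side8.png

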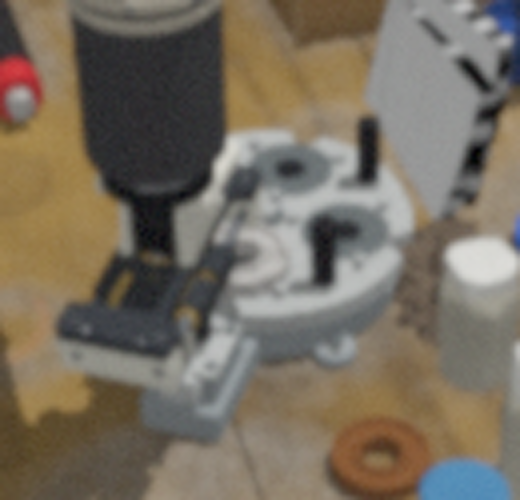

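```bash
python3 -m handwheel '[[[0,-0.008,0,0,0],[0,-0.015,0,0,0],[0,-0.021,0,0,0],[0,-0.024,0,0,0],[0,-0.027,0,0,0],[0,-0.030,0,0,0],[0,-0.030,0,0,0],[0,-0.030,0,0,0]]]'; python3 look.py 9|head -1
```

```text
t: 10.68
eef_pos: [0.4548, -0.151, 0.0882]
ee_rot: [-3.135, 0.003, -2.14]
force: [0.1, -0.1, 0.4]
width: 0.0004
10.7833 [ 0.45468541 -0.15113237  0.08824684] [ 0.71150643 -0.6232269  -0.10078097] 0.1839303554475673 -122.49589487461289
```

View pics/side9.png

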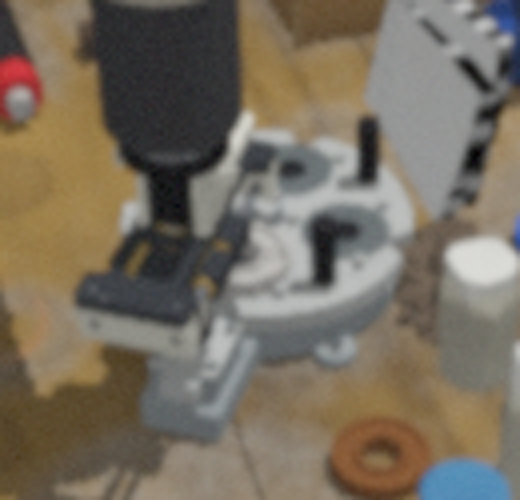

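```bash
python3 -m handwheel '[[[0,-0.002,0,0,0],[0,-0.004,0,0,0],[0,-0.006,0,0,0],[0,-0.008,0,0,0]]]'; python3 -m handwheel '[[[0,-0.002,0,0,0],[0,-0.003,0,0,0],[0,-0.004,0,0,0]]]';python3 look.py 10|head -1
```

```text
t: 11.12
eef_pos: [0.4589, -0.1445, 0.0882]
ee_rot: [-3.135, 0.003, -2.14]
force: [-1.3, -2.6, -0.6]
width: 0.0007
t: 11.37
eef_pos: [0.4611, -0.141, 0.0882]
ee_rot: [-3.135, 0.003, -2.14]
force: [-0.9, -3.6, -0.5]
width: 0.0005
11.4667 [ 0.46120441 -0.14093517  0.08823614] [-0.26299602 -0.26570939 -0.32767581] 0.17182746684768777 -122.4892303163464
```

View pics/side10.png

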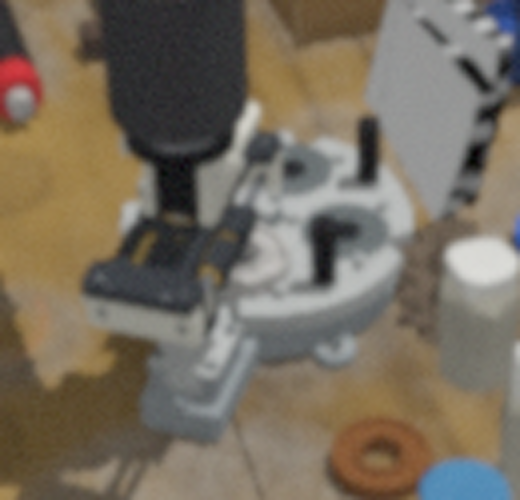

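```bash
for i in 1; do python3 -m handwheel '[[[0,-0.001,0,0,0],[0,-0.002,0,0,0],[0,-0.003,0,0,0]]]'; done;  python3 -m handwheel '[[[0,-0.001,0,0,0],[0,-0.002,0,0,0],[0,-0.003,0,0,0]]]'
```

```text
t: 11.72
eef_pos: [0.4628, -0.1384, 0.0882]
ee_rot: [-3.135, 0.003, -2.14]
force: [-0.7, -3.9, 0.8]
width: 0.0002
t: 11.97
eef_pos: [0.4644, -0.136, 0.0883]
ee_rot: [-3.135, 0.002, -2.14]
force: [-1.1, -6.7, 0.2]
width: -0.0001
```

```bash
python3 -m handwheel '[[[0,-0.001,0,0,0],[0,-0.002,0,0,0],[0,-0.003,0,0,0]]]';  python3 -m handwheel '[[[0,-0.001,0,0,0],[0,-0.002,0,0,0]]]'; python3 look.py 11|head -1
```

```text
t: 12.22
eef_pos: [0.4645, -0.1355, 0.0883]
ee_rot: [-3.136, -0.002, -2.14]
force: [-3.8, -23.2, 2.4]
width: 0.0007
t: 12.38
eef_pos: [0.4644, -0.1356, 0.0883]
ee_rot: [-3.137, -0.006, -2.139]
force: [-2.5, -20.7, 2.0]
width: 0.0008
12.4833 [ 0.46437139 -0.1356502   0.08833113] [ -1.70654416 -16.50656601   1.78541353] 0.16566860912937306 -122.547139818876
```

View pics/side11.png

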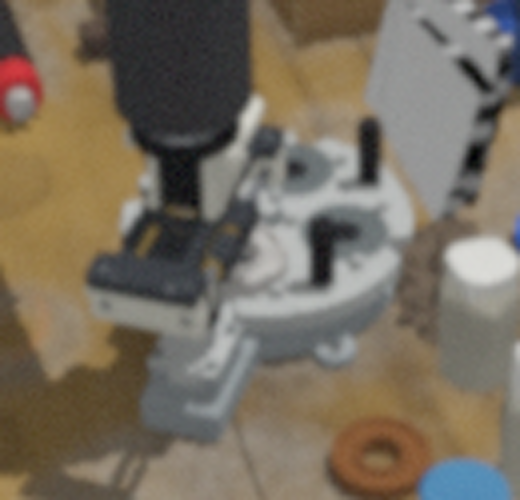

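```bash
python3 -m handwheel '[[[0,0.005,0,0,0],[0,0.015,0,0,0],[0,0.028,0,0,0],[0,0.035,0,0,0],[0,0.035,0,-0.02,0],[0,0.035,0,-0.05,0],[0,0.035,0,-0.08,0],[0,0.045,0,-0.11,0],[0,0.065,0.01,-0.12,0],[0,0.095,0,-0.12,0],[0,0.12,-0.02,-0.12,0],[0,0.145,-0.04,-0.12,0],[0,0.17,-0.06,-0.12,0],[0,0.195,-0.08,-0.12,0],[0,0.22,-0.10,-0.12,0],[0,0.245,-0.12,-0.12,0],[0,0.265,-0.14,-0.12,0],[0,0.265,-0.14,-0.12,0],[0,0.265,-0.14,-0.12,0]]]'; python3 look.py 12|head -1; python3 - <<'E'
from station import grab_frame
import cv2
cv2.imwrite("pics/topfull.png",grab_frame("top"));cv2.imwrite("pics/sidefull.png",grab_frame("side"))
E
```

```text
t: 14.07
eef_pos: [0.4388, -0.4348, 0.2095]
ee_rot: [-3.138, -0.005, -2.142]
force: [0.2, 0.7, -0.3]
width: 0.0003
14.1667 [ 0.4389064  -0.43324068  0.21016709] [ 0.08063629  0.11471219 -0.78660088] 0.4520078582035701 -104.68598052932784
```

View pics/side12.png

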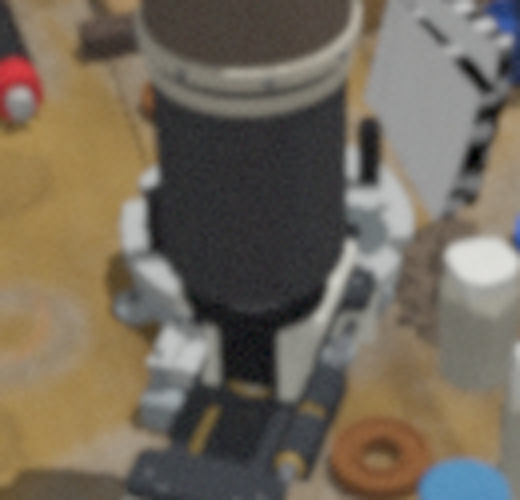

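View pics/topfull.png

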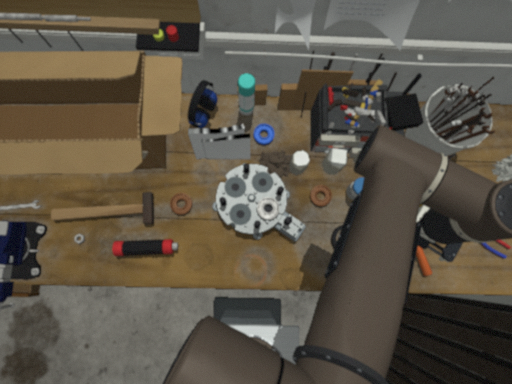

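View pics/top12.png

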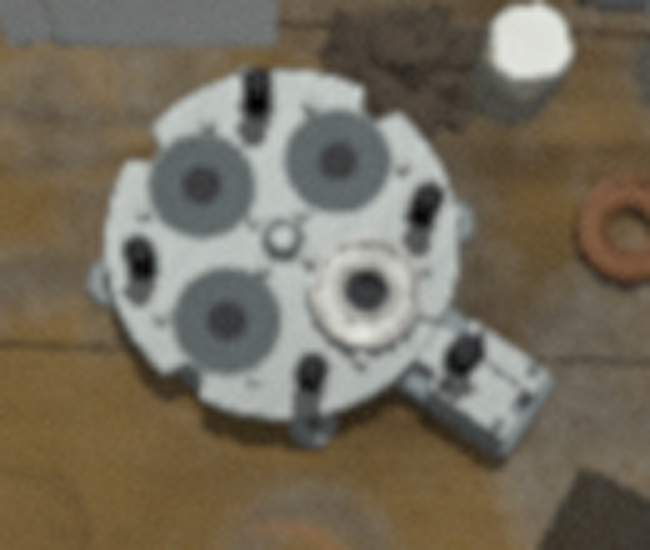

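```bash
python3 - <<'E'
from ang import *
print("knob",a("top",(468,344),.108)); print("before",a("top",(494,360),.108))
print("bearing",a("top",(366,292),.069))
print("pegs",a("top",(428,193),.114),a("top",(312,364),.114),a("top",(258,79),.114),a("top",(139,246),.114))
E
```

```text
knob (0.1364, -122.4)
before (0.1549, -122.2)
bearing (0.0653, -124.1)
pegs (0.0909, -77.6) (0.091, -167.6) (0.0909, 11.8) (0.0904, 102.4)
```

View pics/sidefull.png

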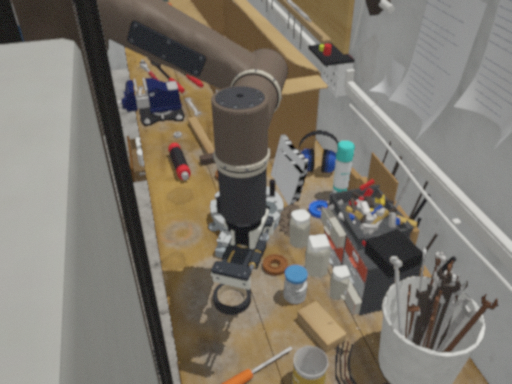

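```bash
python3 -c "
from station import arm
print(arm.job_done(), arm.get_state()['t'])"
```

```text
the job is handed in; nothing more can be done
the job is handed in; nothing more can be done
```

The table is locked with the bearing's nest at the bolt, and the job is handed in, at about 14.3 s on the robot's clock. I turned the table about 167° clockwise by pushing one peg with the shut fingers. Then I pushed the bolt knob inward until it hit a hard stop at about 23 N, and drew the arm clear.

**Last checks:**
- **Bolt:** in the top view the knob moved from 154.9 mm to 136.4 mm from the turning axis. That is 18.5 mm against the nominal 18 mm, so it is home within measuring error.
- **Table angle:** the four pegs put the bearing's nest at about -122.7°. The bolt's direction measures -122.4°, so they agree.
- **Bearing:** it lies in its nest. Its own centre measured -124.1°, about 1.4° off the pegs' figure; I took that as pixel error or play in the nest.
- **Loose items:** the barrel, tape roll and jar are at the same picture positions as at the start, judged by eye. The arm hid most of the tape roll and jar in the last top view, so those two were checked only in the side view.

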